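# Unpin a tube carrier from its dock

### The job

Release the tube carrier with the orange caps: pull up the red T-handle of its dock's sprung plunger, twist it so that it stays latched open, and let go. Then draw the carrier out from under the dock's bridge and set it down gently, flat inside the grey tray, leaving the red plunger latched open and the blue-capped carrier where it is.

Things in the scene. Friction and masses are not known exactly. Their poses are not given: they have to be found in the camera images.
- red_handle (a point): Centre of the red T-bar, 42 (x) x 12 (y) x 24 mm high, on a 9 mm upright shaft. Pinned: 95 mm above table, x along dock away from the carrier's grip. Spring 5 N (7 N at top), lift limit 20 mm. Turns only if lifted over 12 mm, either way, stop at 1.2 rad. Twisted over 0.5 rad and let go it rests 12 mm up, pin clear of carrier. Collar below reaches 58 mm above table. Dock fixed.
- red_carrier_grip (a point): Centre of the grip block, 28 (x) x 14 (y) x 28 mm high, on the 0.25 kg carrier of orange-capped tubes; 98 mm above its underside, caps end at 66. Carrier: 27.5 mm behind grip (-x), 105.5 ahead, 70 wide. Its front 48 mm is a 36 x 10 mm tongue on the dock (12 mm above table) under a bridge, pinned 90.5 mm ahead of grip. Unpinned it slides out along -x; after 45 mm it is clear to lift.
- tray_floor (a point): Centre of the inner floor of the fixed grey tray, 5 mm above the table. Inside 190 mm (x) by 120 mm (y), outside 200 x 130 mm, rim 20 mm above the table. z up. The carrier fits in lengthwise, either way round.
- black_carrier_grip (a point): Grip block, same form as the other, of the carrier with blue caps, pinned in the twin dock by a black T-bar. To be left where it is.
There are look-alikes about, which are no part of the job. What is shaped like the part that bears red_handle but brown or turquoise is not meant.

How it is judged:
By the outcome, as a careful person would: the job done as asked, in the order asked, and still so for the second after the job is handed in, with the robot touching nothing.
It also fails if it takes over 58 s, if anything falls off the work surface, if the arm or the gripper's body presses on something with over 40 N, if the wrist force passes 120 N, or if a joint passes its speed limit or range.

### The arm

A 7-joint arm with a two-finger parallel gripper is mounted at the origin on the work surface. World frame = base frame: x ahead of the robot, y to its left, z up, the work surface at z = 0. Lengths are in m, angles in rad, forces in N, time in s.
With the tool pointing down it reaches from about 0.4 to 0.875 m from the base axis. Payload 19.3 kg.
Tool frame: the origin (TCP) lies between the finger pads; the fingertips stand 17 mm ahead of it and the grasp point (between the pads) lies 2 mm behind it (bot.finger_overhang is the distance from the TCP to the fingertips, in m); z points along the fingers, y is the line along which they close (so a half turn about z gives the same grasp; the last joint's range is limited). The gripper opens to 85 mm and grips with 20 to 120 N. Pads are 22 mm wide; open, the fingers measure 114 mm over their backs; the gripper's body (76 mm by 85 mm) begins 54 mm behind the grasp point. The pads swing forward as they close: fully open they stand 13 mm farther back than shut.
Start: joints at [-1.173, 0.521, -0.036, 1.599, 0.021, 1.021, -0.113], TCP at [0.282, 0.558, 0.248] pointing down, gripper open.
Joint ranges: [-2.91, 2.91], [-0.3, 2.13], [-1.5, 1.42], [0.17, 2.43], [-1.26, 4.41], [0.16, 1.93], [-2.52, 2.52]. Speed limits (rad/s): [1.89, 1.89, 2.39, 2.39, 3.01, 3.01, 3.01].

### API

Orientations are given as [roll, pitch, yaw] about the fixed x, y, z axes, in that order (R = Rz(yaw) Ry(pitch) Rx(roll)).
In Python, from workcell import observe, grab_frame, bot gives the robot as it stands.
- The arm moves only by the shell command python3 -m crank 'ROWS' [FORCE]. ROWS is a JSON object of lists of equal length, an entry for each row: "linear": the shift along the world's x, y, z each as a share of 0.25 m, from -1 to 1, a list of three; "delta_rot": the turn, a rotation vector about the world's x, y, z each as a share of 30 degrees, from -1 to 1, a list of three; "fingers": the opening, from -1 (shut) to 1 (fully open). In form: {"linear": [[dx, dy, dz], ...], "delta_rot": [[rx, ry, rz], ...], "fingers": [fingers, ...]}. A call has 1 to 5 rows; each row is the pose to reach, as a shift and turn from the pose commanded when the call began; what a row does not reach only later rows make up. A row lasts 1/10 s, in which the tool goes at most 50 mm and 8.59 degrees, less where a joint would pass 70% of its speed; a pose out of reach is approached as far as the arm can. A call with a number of a shift or a turn outside -1 to 1 is refused whole. A call with a gripper value outside its range is refused whole. The fingers move at their own pace and stop on an object; FORCE is the grip in N (left out, the last holds). Time passes only in rows, so rows that repeat a pose let the fingers close. It gives the time, the measured TCP pose, the force, the opening and the grip force at its end, in the units of the state.
- observe(): the state, without advancing time (a new reading comes with each control period).
- grab_frame(name): name is "scene" or "top" or "wrist"; returns a dict with "image" (420x560x3 uint8, red, green, blue), "mtx" (3x3 intrinsics, pixels), "xyz" and "orientation" of the camera in the world. Camera axes: x right, y down, z forward; pixel columns grow to the right and rows downward; lengths in m; the calibration is good to about 2 mm. A picture is of the moment at which its call begins. There is no depth.
- bot.job_done(): hands the job in; it is judged then, once.
The state is a dict: "clock": time; "qpos": joint angles; "qd": joint speeds; "joint_efforts": joint torques, N m; "position": TCP position; "tool_rot": TCP orientation; "force": force on the tool from outside, world axes, zero at the start; "moment": the same for the moment, N m; "grip_width": finger opening in m; "finger_force": force on a finger pad.
Only numpy, scipy, OpenCV 4.12 (cv2) and the standard library are available. Lean on these libraries where they do the work, as an engineer would, in place of code of your own. Each camera call takes 0.05 s, during which the arm holds its last target. There are 200 camera calls.

## Working session

There is one attempt and no reset: what is moved stays moved. The work goes in short steps, Python scripts to look and compute and a shell command to move; the robot and the scene stay as the last step left them, time stands still between calls to the robot, and variables do not carry over. Pictures are saved under pics/ and viewed, at most 10 in all, crops included, and the job is handed in when it is done.

```bash
mkdir -p pics; ls
cat > h.py <<'E'
import numpy as np, cv2
from scipy.spatial.transform import Rotation as R
from workcell import observe, grab_frame, bot
def snap(cam,fn):
    f=grab_frame(cam); cv2.imwrite('pics/'+fn+'.png',cv2.cvtColor(f['image'],cv2.COLOR_RGB2BGR))
    np.savez('pics/'+fn+'.npz',K=f['mtx'],t=f['xyz'],o=np.array(f['orientation'])); return f
def load(fn):
    d=np.load('pics/'+fn+'.npz'); o=d['o']
    M=o if o.shape==(3,3) else R.from_euler('xyz',o).as_matrix()
    return d['K'],d['t'],M
def ray(fn,u,v):
    K,t,M=load(fn); d=M@np.linalg.solve(K,[u,v,1.]); return t,d
def atz(fn,u,v,z):
    t,d=ray(fn,u,v); return t+d*(z-t[2])/d[2]
def proj(fn,p):
    K,t,M=load(fn); c=M.T@(np.array(p)-t); c=K@c; return c[:2]/c[2]
E
python3 - <<'E'
from h import *
for c in ('scene','top'):
    f=snap(c,c+'0'); print(c,f['mtx'].tolist(),f['xyz'],f['orientation'])
print(observe())
a=cv2.imread('pics/top0.png');b=cv2.imread('pics/scene0.png')
E
```

```text
pics
scene [[531.1828631551256, 0.0, 281.00757443143596], [0.0, 531.1828631551256, 214.50016747762473], [0.0, 0.0, 1.0]] [ 1.24178761 -0.77293029  0.84907686] [-2.20496364 -0.00918365  0.74190291]
top [[382.89898822424044, 0.0, 282.74116008601015], [0.0, 382.89898822424044, 207.5602283106825], [0.0, 0.0, 1.0]] [0.38664649 0.00494792 1.14087223] [-3.00366205 -0.01583445 -1.56230863]
{'clock': 0.1, 'qpos': array([-1.17319293,  0.52195251, -0.03630746,  1.59989513,  0.02119211,
        1.0210348 , -0.11282585]), 'qd': array([ 9.69190867e-05,  8.88329921e-04,  9.87860162e-04, -4.99614021e-04,
       -5.51761194e-04, -2.50255290e-04, -3.73175990e-04]), 'joint_efforts': array([ 4.37714029e-03, -9.28489637e+01,  1.98427968e+00, -3.70531154e+01,
        1.82041770e-02,  5.38487031e-03, -5.56520172e-05]), 'position': array([0.28175582, 0.55762227, 0.24780467]), 'tool_rot': array([-3.14068958e+00,  6.21563444e-05,  2.67373001e+00]), 'force': array([-0.79464612,  0.06915259,  0.25629817]), 'moment': array([-0.05457478, -0.04314334,  0.00010839]), 'finger_force': 0.0, 'grip_width': 0.08556575800606506}
```

View pics/top0.png

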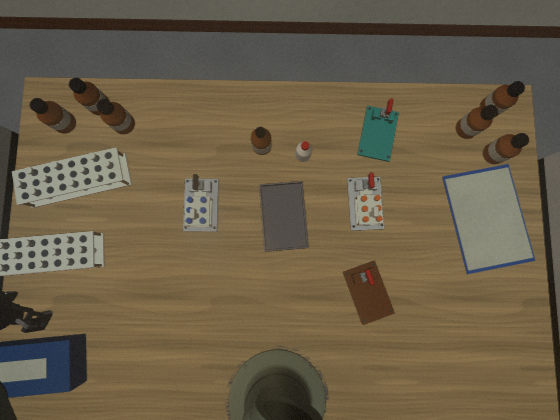

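View pics/scene0.png

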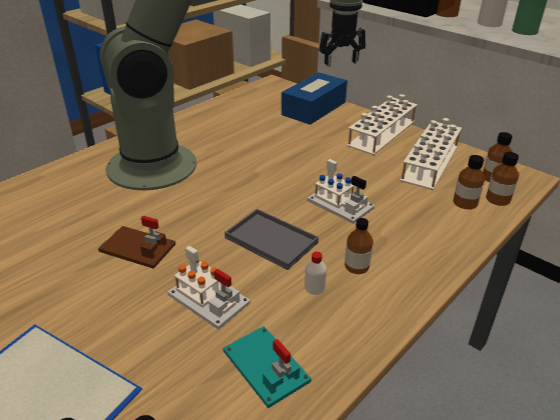

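The top view shows four T-handle stations: the orange-capped carrier's grey dock at (366,203), brown at (369,292), turquoise at (378,133), and the blue-capped twin at (201,204). The grey dock at (366,203) fits: orange caps with a red handle. The tray is at (284,216). I'll confirm the target in an enlarged crop.

Run:
```python
import cv2,numpy as np
a=cv2.imread('pics/top0.png')[160:240,335:400];b=cv2.imread('pics/scene0.png')[235:330,155:260]
a=cv2.resize(a,None,fx=6,fy=6,interpolation=3)
b=cv2.resize(b,(378,342),interpolation=3)
c=np.zeros((480,390+380,3),np.uint8);c[:,:390]=a;c[:342,391:769]=b
cv2.imwrite('pics/crop1.png',c)
```

```text
(no output)
```

View pics/crop1.png

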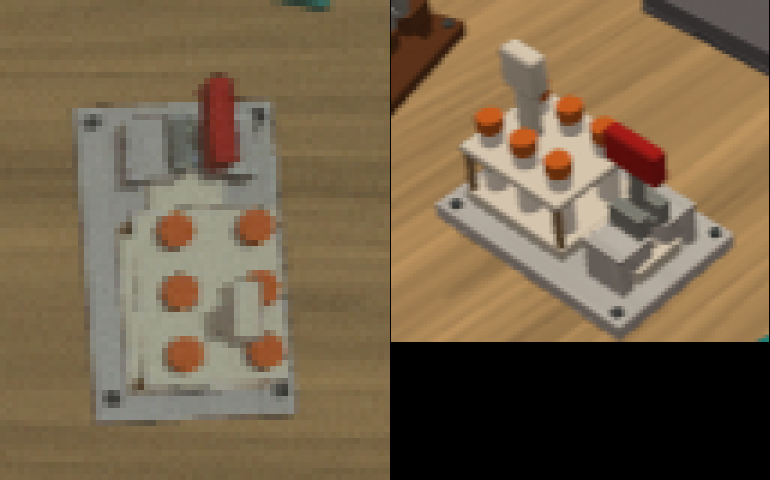

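Run:
```python
from h import *
c=lambda x,y:(335+(x-.5)/6-.5+.083,160+y/6-.5)
h=atz('top0',*c(221,118),.107)
g=atz('top0',*c(248,308),.124)
print('h',h,'g',g,'yaw',np.arctan2(*(h-g)[[1,0]]),np.linalg.norm((h-g)[:2]))
for p in [(75,110),(97,418),(295,413),(270,102)]: print(atz('top0',*c(*p),.012))
P=[atz('top0',*p,.02) for p in [(260,184),(303,181),(308,248),(264,251)]]
print('tray',np.round(P,4),np.mean(P,0))
g2=atz('scene0',155+525/3.6-391/3.6,235+55/3.6,.124);print(g2)
h2=atz('scene0',155+(640-391)/3.6,235+140/3.6,.107);print(h2)
```

```text
h [ 0.61218922 -0.25450989  0.107     ] g [ 0.52174007 -0.26035287  0.124     ] yaw 0.06450994367101003 0.09063768097753122
[ 0.63614259 -0.20474176  0.012     ]
[ 0.4810524  -0.21335929  0.012     ]
[ 0.48449031 -0.3115947   0.012     ]
[ 0.64143503 -0.30332659  0.012     ]
tray [[ 0.6125  0.0569  0.02  ]
 [ 0.6231 -0.0713  0.02  ]
 [ 0.4241 -0.0862  0.02  ]
 [ 0.4143  0.0419  0.02  ]] [ 0.51852532 -0.01467019  0.02      ]
[ 0.53023397 -0.26345527  0.124     ]
[ 0.61882233 -0.25512623  0.107     ]
```

Confirmed: the grey dock with orange caps and a red T-bar at crop (220,118), with its grip at (248,308). I'll head above the handle at the current height, turning −150° in all.

```bash
for i in 1; do
python3 -m crank '{"linear":[[0.265,-0.65,0],[0.265,-0.65,0],[0.265,-0.65,0],[0.265,-0.65,0],[0.265,-0.65,0]],"delta_rot":[[0,0,-1],[0,0,-1],[0,0,-1],[0,0,-1],[0,0,-1]],"fingers":[1,1,1,1,1]}' 40
python3 -m crank '{"linear":[[0.265,-0.65,0],[0.265,-0.65,0],[0.265,-0.65,0],[0.265,-0.65,0],[0.265,-0.65,0]],"delta_rot":[[0,0,-1],[0,0,-1],[0,0,-1],[0,0,-1],[0,0,-1]],"fingers":[1,1,1,1,1]}'
python3 -m crank '{"linear":[[0.265,-0.65,0],[0.265,-0.65,0],[0.265,-0.65,0],[0.265,-0.65,0],[0.265,-0.65,0]],"delta_rot":[[0,0,-1],[0,0,-1],[0,0,-1],[0,0,-1],[0,0,-1]],"fingers":[1,1,1,1,1]}'
done; python3 -c "from h import *;print(observe()['qpos'])"
```

```text
clock: 0.6
position: [0.3499, 0.3918, 0.2485]
tool_rot: [-3.141, 0.001, 2.143]
force: [-1.0, 0.9, 0.7]
grip_width: 0.0851
finger_force: 0.0
clock: 1.1
position: [0.4155, 0.2299, 0.2484]
tool_rot: [3.141, 0.001, 1.62]
force: [-0.2, 0.7, 0.4]
grip_width: 0.0856
finger_force: 0.0
clock: 1.6
position: [0.4816, 0.068, 0.2482]
tool_rot: [3.141, 0.001, 1.098]
force: [0.5, -0.2, -0.6]
grip_width: 0.0856
finger_force: 0.0
[-0.62905519  0.32895059  0.46317466  1.9736372  -0.18698802  0.88005974
 -0.54050718]
```

```bash
python3 -m crank '{"linear":[[0.265,-0.65,0],[0.265,-0.65,0],[0.265,-0.65,0],[0.265,-0.65,0],[0.265,-0.65,0]],"delta_rot":[[0,0,-1],[0,0,-1],[0,0,-1],[0,0,-1],[0,0,-1]],"fingers":[1,1,1,1,1]}' >/dev/null
python3 -m crank '{"linear":[[0.265,-0.65,0],[0.265,-0.65,0],[0.265,-0.65,0],[0.265,-0.65,0],[0.265,-0.65,0]],"delta_rot":[[0,0,-0.98],[0,0,-0.98],[0,0,-0.98],[0,0,-0.98],[0,0,-0.98]],"fingers":[1,1,1,1,1]}'
python3 - <<'E'
from h import *
f=snap('wrist','w1');print(f['xyz'],f['orientation'],observe()['qpos'])
for p in [(.613,-.2555,.107),(.5225,-.2605,.124)]:print(proj('w1',p))
E
```

```text
clock: 2.6
position: [0.6137, -0.256, 0.2472]
tool_rot: [3.141, 0.001, 0.065]
force: [0.4, 0.4, -0.4]
grip_width: 0.0853
finger_force: 0.0
[ 0.67980693 -0.2514475   0.37259159] [ 2.87466578e+00 -6.47970799e-04 -1.50635008e+00] [-0.11098929  0.69097063  0.69938488  1.51235299 -0.47425374  1.11455566
 -0.81539882]
[281.46590253 199.95369321]
[280.37254564 323.31736708]
```

View pics/w1.png

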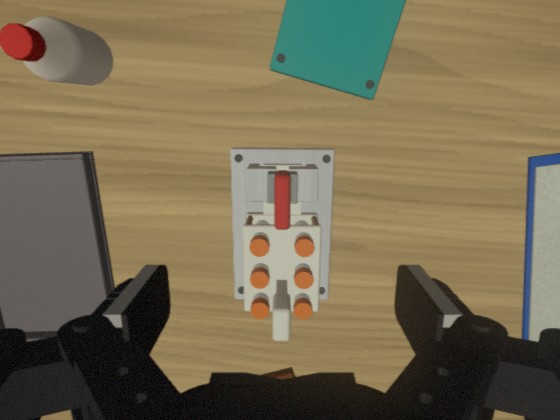

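Run:
```python
from h import *
for hx in (.613,.611):
  for d,z in ((.021,.083),(.021,.107),(-.021,.107)):print(hx,proj('w1',(hx+d*.998,-.2555+d*.064,z)))
im=cv2.imread('pics/w1.png')[160:240,255:310].astype(int)
r=(im[...,2]>90)&(im[...,1]<60)
ys,xs=np.nonzero(r);print(160+ys.min(),160+ys.max(),255+xs.min(),255+xs.max())
print([ (160+i,im[i,27].tolist()) for i in range(6,26)])
for d in(-.014,.014):print(proj('w1',(.5225+d,-.2605,.124)))
```

```text
0.613 [281.49261921 166.01708968]
0.613 [281.46563776 171.33165537]
0.613 [281.4661568  227.44071977]
0.611 [281.32732064 168.57783445]
0.611 [281.2861573  174.10251342]
0.611 [281.2937793  229.99639271]
171 226 275 289
[(166, [165, 183, 182]), (167, [166, 185, 184]), (168, [168, 186, 185]), (169, [161, 179, 180]), (170, [91, 103, 125]), (171, [53, 60, 95]), (172, [48, 56, 91]), (173, [50, 56, 96]), (174, [48, 52, 96]), (175, [46, 55, 117]), (176, [51, 59, 138]), (177, [52, 57, 146]), (178, [55, 61, 157]), (179, [58, 66, 165]), (180, [57, 64, 165]), (181, [59, 67, 166]), (182, [56, 64, 165]), (183, [60, 68, 167]), (184, [54, 59, 164]), (185, [54, 60, 163])]
[279.20174309 339.64593615]
[281.57442079 306.55544476]
```

The wrist view puts the red bar at (282,172–229) and the grip at (281,308–339), so both estimates hold to within 2–3 mm. I'll descend and close.

```bash
python3 -m crank '{"linear":[[-0.01,0,-0.15],[-0.01,0,-0.3],[-0.01,0,-0.45],[-0.01,0,-0.56],[-0.01,0,-0.61]],"delta_rot":[[0,0,0],[0,0,0],[0,0,0],[0,0,0],[0,0,0]],"fingers":[0,0,0,0,0]}' 60
python3 -m crank '{"linear":[[0,0,0],[0,0,0],[0,0,0],[0,0,0],[0,0,0]],"delta_rot":[[0,0,0],[0,0,0],[0,0,0],[0,0,0],[0,0,0]],"fingers":[-1,-1,-1,-1,-1]}' 60
python3 -m crank '{"linear":[[0,0,0],[0,0,0],[0,0,0]],"delta_rot":[[0,0,0],[0,0,0],[0,0,0]],"fingers":[-1,-1,-1]}' 60
```

```text
clock: 3.15
position: [0.6102, -0.2513, 0.0932]
tool_rot: [-3.139, 0.003, 0.071]
force: [-0.1, 0.5, -0.2]
grip_width: 0.0428
finger_force: 0.0
clock: 3.65
position: [0.6113, -0.2555, 0.0975]
tool_rot: [3.14, -0.002, 0.066]
force: [1.4, -4.8, -5.2]
grip_width: 0.011
finger_force: 59.7
clock: 3.95
position: [0.6113, -0.2555, 0.0975]
tool_rot: [3.14, -0.002, 0.066]
force: [1.9, -5.3, -6.4]
grip_width: 0.0113
finger_force: 59.7
```

```bash
python3 -m crank '{"linear":[[0,0,0.02],[0,0,0.04],[0,0,0.06],[0,0,0.06],[0,0,0.06]],"delta_rot":[[0,0,0],[0,0,0],[0,0,0],[0,0,0],[0,0,0]],"fingers":[-1,-1,-1,-1,-1]}'
python3 - <<'E'
from h import *
snap('scene','s2')
b=cv2.imread('pics/s2.png')[190:330,140:300];cv2.imwrite('pics/s2c.png',cv2.resize(b,None,fx=4,fy=4,interpolation=3))
E
```

```text
clock: 4.45
position: [0.6113, -0.2555, 0.1124]
tool_rot: [3.14, -0.002, 0.066]
force: [2.6, -5.9, -6.4]
grip_width: 0.0105
finger_force: 59.5
```

View pics/s2c.png

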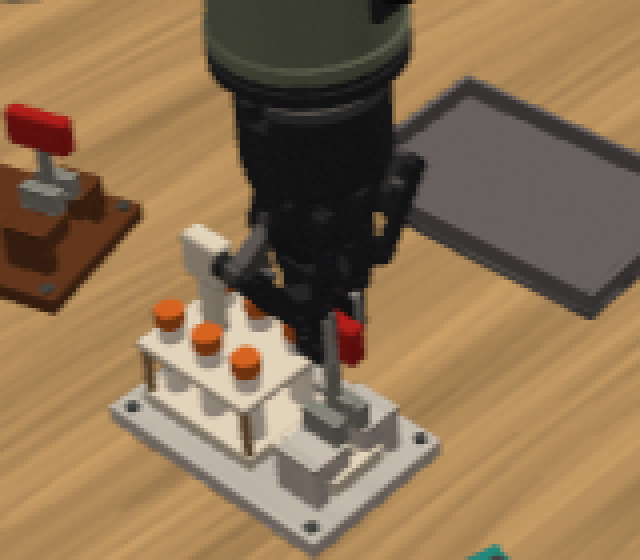

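The scene crop shows the red bar lifted between the fingers, with a long shaft visible at (335,360). Next I'll twist by about 0.8 rad.

```bash
python3 -m crank '{"linear":[[0,0,0],[0,0,0],[0,0,0],[0,0,0],[0,0,0]],"delta_rot":[[0,0,0.2],[0,0,0.4],[0,0,0.6],[0,0,0.8],[0,0,1]],"fingers":[-1,-1,-1,-1,-1]}'
python3 -m crank '{"linear":[[0,0,0],[0,0,0],[0,0,0],[0,0,0]],"delta_rot":[[0,0,0.2],[0,0,0.4],[0,0,0.6],[0,0,0.6]],"fingers":[-1,-1,-1,-1]}'
```

```text
clock: 5.0
position: [0.611, -0.2554, 0.1121]
tool_rot: [3.139, -0.001, 0.594]
force: [1.2, -5.5, -7.9]
grip_width: 0.0113
finger_force: 59.6
clock: 5.4
position: [0.6108, -0.2553, 0.112]
tool_rot: [3.14, -0.0, 0.906]
force: [1.9, -5.4, -7.9]
grip_width: 0.0108
finger_force: 59.5
```

```bash
python3 -m crank '{"linear":[[0,0,-0.006],[0,0,-0.012],[0,0,-0.012],[0,0,-0.012],[0,0,-0.012]],"delta_rot":[[0,0,0],[0,0,0],[0,0,0],[0,0,0],[0,0,0]],"fingers":[-1,-1,0,0,0]}'
python3 -m crank '{"linear":[[0,0,0],[0,0,0.1],[0,0,0.2],[0,0,0.32],[0,0,0.32]],"delta_rot":[[0,0,0],[0,0,0],[0,0,0],[0,0,0],[0,0,0]],"fingers":[0,0,0,0,0]}'
python3 -m crank '{"linear":[[-0.05,0,0],[-0.15,0,0],[-0.25,0,0],[-0.36,-0.02,0],[-0.36,-0.02,0]],"delta_rot":[[0,0,-0.25],[0,0,-0.5],[0,0,-0.75],[0,0,-1],[0,0,-1]],"fingers":[1,1,1,1,1]}'
python3 -m crank '{"linear":[[0,0,0],[0,0,0],[0,0,0]],"delta_rot":[[0,0,-0.3],[0,0,-0.6],[0,0,-0.6]],"fingers":[1,1,1]}'
python3 - <<'E'
from h import *
snap('wrist','w3');snap('scene','s3')
a=cv2.imread('pics/w3.png');b=cv2.imread('pics/s3.png')[220:330,150:270];b=cv2.resize(b,(240,220),interpolation=3)
c=np.zeros((420,800,3),np.uint8);c[:,:560]=a;c[:220,560:]=b;cv2.imwrite('pics/c3.png',c)
print([proj('w3',p) for p in [(.5215,-.2610,.124),(.611,-.2555,.119)]])
E
```

```text
clock: 5.9
position: [0.6109, -0.2542, 0.1081]
tool_rot: [3.141, -0.0, 0.903]
force: [-0.2, 0.4, 0.1]
grip_width: 0.0425
finger_force: 0.0
clock: 6.4
position: [0.612, -0.2554, 0.1917]
tool_rot: [3.137, -0.002, 0.903]
force: [0.8, 0.2, 1.0]
grip_width: 0.0425
finger_force: 0.0
clock: 6.9
position: [0.5176, -0.2605, 0.1878]
tool_rot: [-3.141, 0.001, 0.372]
force: [1.0, -0.3, -0.0]
grip_width: 0.0851
finger_force: 0.0
clock: 7.2
position: [0.5209, -0.2593, 0.1875]
tool_rot: [3.141, 0.0, 0.064]
force: [0.0, 0.6, 0.3]
grip_width: 0.0858
finger_force: 0.0
[array([285.74044433, 233.34138048]), array([286.57378946,  52.9262439 ])]
```

View pics/c3.png

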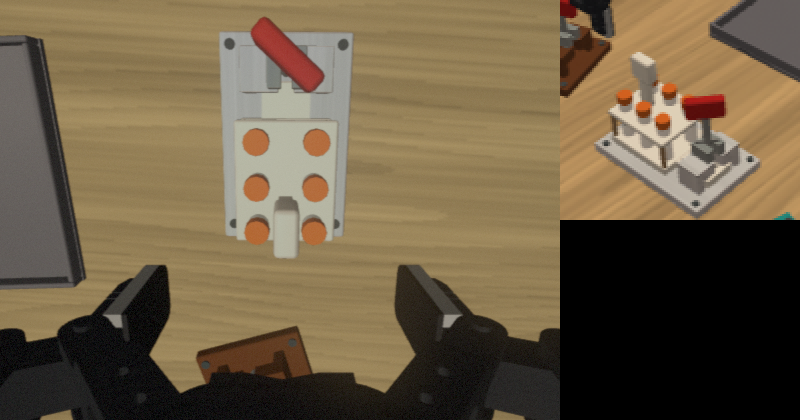

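The T-bar stays twisted and raised, and the grip top is at (286,234) as predicted. Down onto the grip.

```bash
python3 -m crank '{"linear":[[0,-0.006,-0.08],[0,-0.006,-0.16],[0,-0.006,-0.24],[0,-0.006,-0.31],[0,-0.006,-0.31]],"delta_rot":[[0,0,0],[0,0,0],[0,0,0],[0,0,0],[0,0,0]],"fingers":[0,0,0,0,0]}' 60
python3 -m crank '{"linear":[[0,0,0],[0,0,0],[0,0,0],[0,0,0],[0,0,0]],"delta_rot":[[0,0,0],[0,0,0],[0,0,0],[0,0,0],[0,0,0]],"fingers":[-1,-1,-1,-1,-1]}' 60
```

```text
clock: 7.8
position: [0.5197, -0.2607, 0.1085]
tool_rot: [-3.14, 0.003, 0.07]
force: [0.9, 0.3, 0.5]
grip_width: 0.0426
finger_force: 0.0
clock: 8.3
position: [0.5211, -0.2615, 0.1114]
tool_rot: [3.141, -0.002, 0.067]
force: [-0.9, -1.3, 7.1]
grip_width: 0.0132
finger_force: 59.9
```

```bash
python3 -m crank '{"linear":[[-0.02,-0.001,0.003],[-0.05,-0.003,0.003],[-0.08,-0.005,0.003],[-0.12,-0.008,0.003],[-0.12,-0.008,0.003]],"delta_rot":[[0,0,0],[0,0,0],[0,0,0],[0,0,0],[0,0,0]],"fingers":[-1,-1,-1,-1,-1]}'
python3 -m crank '{"linear":[[-0.04,-0.002,0],[-0.08,-0.005,0],[-0.12,-0.008,0],[-0.12,-0.008,0]],"delta_rot":[[0,0,0],[0,0,0],[0,0,0],[0,0,0]],"fingers":[-1,-1,-1,-1]}'
```

```text
clock: 8.8
position: [0.4893, -0.2635, 0.1114]
tool_rot: [-3.141, 0.0, 0.065]
force: [-1.9, -0.4, 2.7]
grip_width: 0.0133
finger_force: 59.7
clock: 9.2
position: [0.4587, -0.2653, 0.1109]
tool_rot: [-3.141, 0.001, 0.065]
force: [0.3, 0.2, -2.1]
grip_width: 0.013
finger_force: 58.9
```

```bash
python3 -m crank '{"linear":[[0,0,0.05],[0,0,0.1],[0,0,0.16],[0,0,0.22],[0,0,0.22]],"delta_rot":[[0,0,0],[0,0,0],[0,0,0],[0,0,0],[0,0,0]],"fingers":[-1,-1,-1,-1,-1]}'
python3 -m crank '{"linear":[[0,0.08,0],[0,0.2,0],[0,0.32,0],[0.02,0.44,0],[0.04,0.5,0]],"delta_rot":[[0,0,0],[0,0,0],[0,0,0],[0,0,0],[0,0,0]],"fingers":[-1,-1,-1,-1,-1]}'
python3 -m crank '{"linear":[[0,0.1,0],[0.02,0.22,0],[0.04,0.34,0],[0.044,0.44,0],[0.044,0.49,0]],"delta_rot":[[0,0,0],[0,0,0],[0,0,0],[0,0,0],[0,0,0.02]],"fingers":[-1,-1,-1,-1,-1]}'
python3 -m crank '{"linear":[[0,0,0],[0,0,0]],"delta_rot":[[0,0,0],[0,0,0]],"fingers":[-1,-1]}'
python3 - <<'E'
from h import *
snap('wrist','w4');snap('top','t4')
a=cv2.imread('pics/w4.png');b=cv2.imread('pics/t4.png')[150:270,180:300];b=cv2.resize(b,(240,240),interpolation=3)
c=np.zeros((420,800,3),np.uint8);c[:,:560]=a;c[:240,560:]=b;cv2.imwrite('pics/c4.png',c)
E
```

```text
clock: 9.7
position: [0.4618, -0.2656, 0.1684]
tool_rot: [3.14, -0.003, 0.067]
force: [0.1, -0.5, -2.5]
grip_width: 0.0131
finger_force: 58.9
clock: 10.2
position: [0.4708, -0.1375, 0.1659]
tool_rot: [-3.141, 0.0, 0.069]
force: [0.2, -0.8, -2.7]
grip_width: 0.0132
finger_force: 59.1
clock: 10.7
position: [0.4817, -0.0153, 0.1658]
tool_rot: [-3.141, 0.0, 0.08]
force: [-0.0, -0.8, -2.8]
grip_width: 0.013
finger_force: 59.1
clock: 10.9
position: [0.4816, -0.0184, 0.1661]
tool_rot: [3.141, -0.0, 0.077]
force: [0.3, -0.1, -2.2]
grip_width: 0.0133
finger_force: 59.1
```

View pics/c4.png

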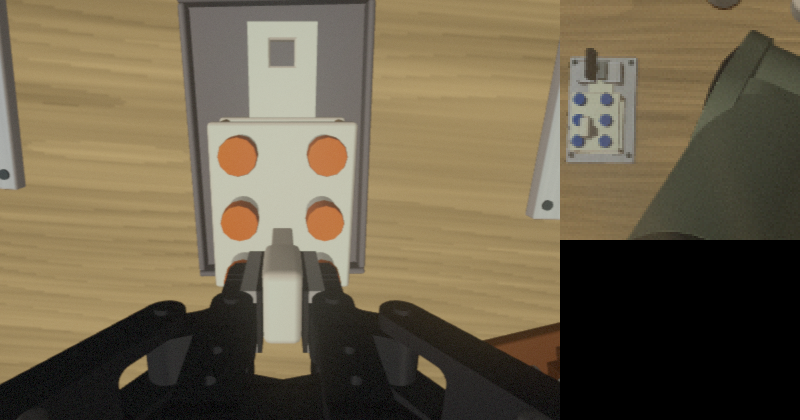

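The carrier hangs level over the tray, whose outer rim corners are at (181,3), (374,1), (201,274) and (365,271). I'll check the centring from these.

Run:
```python
from h import *
P=[atz('w4',*p,.02) for p in [(181,3),(374,1),(201,274),(365,271)]]
print(np.round(P,4));c=np.mean(P,0);print(c)
g=observe()['position'];print('carrier c',g[0]+.039,g[1]+.003)
print(atz('w4',248,22,.058+.01)[:2],atz('w4',317,22,.068)[:2])
```

```text
[[ 0.6062  0.0574  0.02  ]
 [ 0.617  -0.0677  0.02  ]
 [ 0.4151  0.0405  0.02  ]
 [ 0.4274 -0.0874  0.02  ]]
[ 0.51642497 -0.01428277  0.02      ]
carrier c 0.5205332642794082 -0.015831847857701885
[0.58929273 0.00865683] [ 0.59214936 -0.0286447 ]
```

```bash
python3 -m crank '{"linear":[[-0.012,0,-0.06],[-0.012,0,-0.12],[-0.012,0,-0.17],[-0.012,0,-0.21],[-0.012,0,-0.22]],"delta_rot":[[0,0,0],[0,0,0],[0,0,0],[0,0,0],[0,0,0]],"fingers":[-1,-1,-1,-1,-1]}'
python3 -m crank '{"linear":[[0,0,-0.005],[0,0,-0.01],[0,0,-0.015],[0,0,-0.02],[0,0,-0.022]],"delta_rot":[[0,0,0],[0,0,0],[0,0,0],[0,0,0],[0,0,0]],"fingers":[-1,-1,-1,-1,-1]}'
python3 -m crank '{"linear":[[0,0,0],[0,0,0]],"delta_rot":[[0,0,0],[0,0,0]],"fingers":[-1,-1]}'
```

```text
clock: 11.5
position: [0.4783, -0.0182, 0.1102]
tool_rot: [3.141, 0.001, 0.076]
force: [0.5, -0.4, -2.5]
grip_width: 0.0129
finger_force: 59.1
clock: 12.0
position: [0.4786, -0.0176, 0.1056]
tool_rot: [-3.142, -0.0, 0.077]
force: [-0.3, 0.1, -2.9]
grip_width: 0.0135
finger_force: 59.1
clock: 12.2
position: [0.4786, -0.0176, 0.1056]
tool_rot: [-3.142, -0.0, 0.077]
force: [0.1, 0.0, -2.4]
grip_width: 0.0128
finger_force: 59.1
```

```bash
python3 -m crank '{"linear":[[0,0,-0.002],[0,0,-0.004],[0,0,-0.006],[0,0,-0.006]],"delta_rot":[[0,0,0],[0,0,0],[0,0,0],[0,0,0]],"fingers":[-1,-1,-1,-1]}'
python3 -m crank '{"linear":[[0,0,-0.002],[0,0,-0.004],[0,0,-0.004]],"delta_rot":[[0,0,0],[0,0,0],[0,0,0]],"fingers":[-1,-1,-1]}'
```

```text
clock: 12.6
position: [0.4792, -0.0176, 0.1047]
tool_rot: [-3.141, -0.001, 0.077]
force: [-0.9, 2.1, 16.0]
grip_width: 0.0131
finger_force: 62.0
clock: 12.9
position: [0.4802, -0.0175, 0.1042]
tool_rot: [-3.141, -0.004, 0.077]
force: [-0.0, 2.7, 26.7]
grip_width: 0.0123
finger_force: 63.9
```

Contact. I'll ease off, release and rise.

```bash
python3 -m crank '{"linear":[[0,0,0.004],[0,0,0.007],[0,0,0.007]],"delta_rot":[[0,0,0],[0,0,0],[0,0,0]],"fingers":[-1,-1,-1]}'
python3 -m crank '{"linear":[[0,0,0],[0,0,0],[0,0,0],[0,0,0],[0,0,0]],"delta_rot":[[0,0,0],[0,0,0],[0,0,0],[0,0,0],[0,0,0]],"fingers":[0,0,0,0,0]}'
python3 -m crank '{"linear":[[0,0,0.1],[0,0,0.2],[0,0,0.35],[0,0,0.5],[0,0,0.5]],"delta_rot":[[0,0,0],[0,0,0],[0,0,0],[0,0,0],[0,0,0]],"fingers":[0,0,0,0,0]}'
python3 -m crank '{"linear":[[0,0,0],[0,0,0],[0,0,0]],"delta_rot":[[0,0,0],[0,0,0],[0,0,0]],"fingers":[0,0,0]}'
python3 - <<'E'
from h import *
snap('wrist','w5');snap('scene','s5')
a=cv2.imread('pics/w5.png')[:,80:480];b=cv2.imread('pics/s5.png')[150:350,160:380];b=cv2.resize(b,(400,364),interpolation=3)
c=np.zeros((420,800,3),np.uint8);c[:,:400]=a;c[:364,400:]=b;cv2.imwrite('pics/c5.png',c)
E
```

```text
clock: 13.2
position: [0.4785, -0.0176, 0.1048]
tool_rot: [-3.142, 0.0, 0.077]
force: [-0.5, 0.8, -2.6]
grip_width: 0.0133
finger_force: 59.5
clock: 13.7
position: [0.4786, -0.0177, 0.1048]
tool_rot: [3.142, 0.0, 0.077]
force: [-0.1, -0.0, 0.2]
grip_width: 0.0429
finger_force: 0.0
clock: 14.2
position: [0.4802, -0.0179, 0.2334]
tool_rot: [-3.141, -0.005, 0.076]
force: [1.2, -0.2, -0.9]
grip_width: 0.0429
finger_force: 0.0
clock: 14.5
position: [0.4782, -0.0177, 0.229]
tool_rot: [3.141, 0.001, 0.077]
force: [-0.9, 0.5, -0.4]
grip_width: 0.0428
finger_force: 0.0
```

View pics/c5.png

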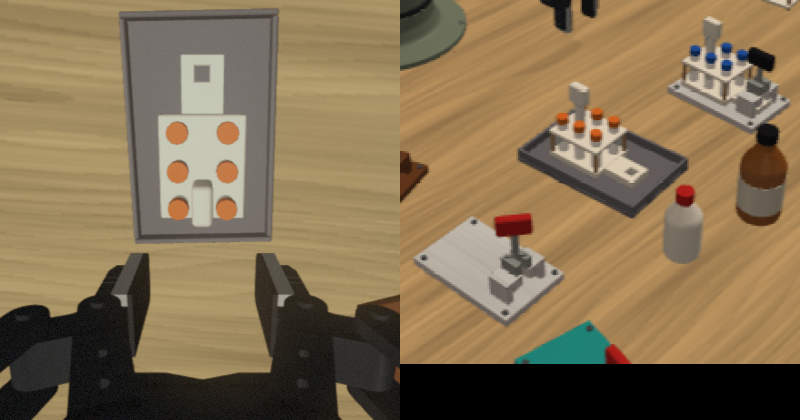

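The carrier sits flat inside the tray, the red bar is still twisted and raised, and the blue carrier hasn't moved. Handing in.

```bash
python3 -c "
from workcell import bot
print(bot.job_done())"
```

```text
the job is handed in; nothing more can be done
None
```

The orange-capped carrier is flat inside the grey tray, the red plunger is latched open, the blue-capped carrier was not touched, and the job was handed in at about 14.6 s; no verdict was returned.

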